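# Clamp the brass collar in the cam clamp and hold the lever at the cam's highest lift

## Task

Pick up the thin-walled brass collar with a light touch (more than 50 N on a finger dents it, so grip well below that, and set it down softly), stand it in the blue V-block nest of the cam clamp and let go of it. Then swing the red-handled cam lever round to the cam's highest lift, where the lever points straight along the yellow line and the sprung jaw presses the collar into the V; do not leave it short of that point or past it. The lever springs back when released, so finish while still holding its handle there, and leave everything else on the bench where it is.

Things in the scene. Friction and masses are not known exactly. Their poses are not given: they have to be found in the camera images.
- collar: Thin brass tube collar, open at both ends, standing loose on the bench: outer diameter 46 mm, wall 2.5 mm, height 56 mm, about 0.14 kg. Origin at the centre of its underside, z up along its axis; round, so any grasp direction does. Starts at the robot's left or right; a white plastic collar of the same size stands at the other place. More than 50 N on a finger dents it.
- clamp: Cam clamp bolted to the bench; place and yaw vary. Plate 12 mm thick, local x -50 to 50, y -45 to 180 mm. Origin on the lever's pivot axis at bench level. Local +y is the clamping direction: brass eccentric disc, steel sliding jaw, black sprung pad, blue 90 degree V-block opening to the pad; jaw and V rise 32 mm above the bench. A tongue with a yellow line runs along local -x to -92 mm.
- nest (a point): Where to set the collar down: on the top of the clamp's base plate (12 mm above the bench), midway between the open pad and the V, with about 6 mm of play every way. The collar stands with the centre of its underside at this point; pad and V faces are slippery, so the jaw then centres it.
- vseat (a point): Same height, 7 mm further along the clamp's +y: where the collar's underside centre is once the jaw has pressed it into the V.
- pivot (a point): Point on the vertical axis of the cam lever, at the top of the base plate (12 mm above the bench).
- lever_grip (a point): Middle of where to pinch the red handle: an upright round post of 16 mm diameter at the lever's end, 110 mm from the pivot axis, rising from 47 to 105 mm above the bench; this point is on its axis, 78 mm above the bench. The post does not spin on the lever.
- cam_lever (a joint): Lever angle, rad: 0 at rest on its stop, growing clockwise from above to 2.2 at the far stop. Highest lift at 1.5, where the lever points along the clamp's -x over the yellow line; beyond it the jaw backs off. At angle q it points in direction pi+1.5-q counter-clockwise from the clamp's x. A spring pulls it back: 1 N at the handle at rest, 2.5 N at highest lift; the jaw adds under 1 N.
- pad: Black plastic pad of the sliding jaw, 30 mm wide, 20 mm high, moved 17 mm by the cam from rest to highest lift, and sprung: it presses the collar with some 5 to 10 N at highest lift. Its origin is on the pivot axis at the start and moves with the jaw; not needed for the work.
- white_collar: White plastic collar of the same size as the brass one (46 mm by 56 mm high); not to be used. Origin at the centre of its underside.
- bottle: White bottle with blue cap, 64 mm diameter, 150 mm high; leave alone. Origin under its centre.
- tube: Tall brass tube, 60 mm diameter, 170 mm high, standing; leave alone. Origin under its centre.
- screwdriver: Screwdriver lying on the bench; leave alone. Its own x runs from the handle to the tip.
- brass_disc: Brass disc 52 mm diameter, 6 mm thick, lying on the bench; leave alone. Origin under its centre.
- carton: Small cardboard carton 90 x 70 x 50 mm; leave alone. Origin under its centre.

How it is judged:
By the outcome, as a careful person would: the job done as asked, in the order asked, and still so for the second after the job is handed in, while the arm keeps its last pose, push and grip.
It also fails if it takes over 58 s, if anything falls off the work surface, if the arm or the gripper's body presses on something with over 40 N, if the wrist force passes 120 N, or if a joint passes its speed limit or range.

## Robot

A 6-joint arm with a two-finger parallel gripper is mounted at the origin on the work surface. World frame = base frame: x ahead of the robot, y to its left, z up, the work surface at z = 0. Lengths are in m, angles in rad, forces in N, time in s.
With the tool pointing down it reaches from about 0.275 to 0.775 m from the base axis. Payload 14.6 kg.
Tool frame: the origin (TCP) lies midway between the tips of the shut fingers; the grasp point (between the pads) lies 19 mm behind it; x points along the fingers, y is the direction in which the jaws open and shut, and the axes are right-handed (so a half turn about x gives the same grasp; the last joint's range is limited). The gripper opens to 85 mm and grips with 20 to 120 N. Pads are 22 mm wide; open, the fingers measure 114 mm over their backs; the gripper's body (76 mm by 85 mm) begins 54 mm behind the grasp point. The pads swing forward as they close: fully open they stand 13 mm farther back than shut.
Start: joints at [-1.303, 0.263, -0.048, 1.259, 0, 1.415], TCP at [0.215, -0.479, 0.231] pointing down, gripper open.
Joint ranges: [-2.65, 2.65], [-0.89, 1.7], [-1.18, 1.37], [-2.13, 2.11], [-1.35, 1.29], [-3.14, 3.14]. Speed limits (rad/s): [1.89, 1.89, 2.57, 2.79, 3.14, 3.14].

## Interface

Orientations are given as a 3x3 rotation matrix whose columns are the frame's x, y, z axes.
In Python, from bench import status, read_camera, workorder gives the robot as it stands. The module is installed in compiled form; this text tells all that it offers.
- The arm moves only by the shell command python3 -m pendant 'ROWS' [FORCE]. ROWS is JSON, a list of rows, each an object of numbers: "wx", "wy", "wz": the turn, a rotation vector about the tool's x, y, z in degrees; "dx", "dy", "dz": the shift along the tool's x, y, z in mm; "claw": the opening, from -1 (shut) to 1 (fully open), so that 0 is half open. In form: [{"wx": .., "wy": .., "wz": .., "dx": .., "dy": .., "dz": .., "claw": ..}, ...]. A call has exactly 10 rows; each row is the pose to reach, as a shift and turn from the pose commanded when the call began, along the tool's axes at that moment; what a row does not reach only later rows make up. A row lasts 1/8 s, in which the tool goes at most 62.5 mm and 10.7 degrees, less where a joint would pass 70% of its speed; a pose out of reach is approached as far as the arm can. A call with a gripper value outside its range is refused whole. The fingers move at their own pace and stop on an object; FORCE is the grip in N (left out, the last holds). Time passes only in rows, so rows that repeat a pose let the fingers close, or fill a call up. It gives the time, the measured TCP pose, the force and the opening at its end, in the units of the state.
- status.get_state(): the state, without advancing time (a new reading comes with each control period).
- read_camera(name): name is "scene" or "side" or "wrist"; returns a dict with "pixels" (420x560x3 uint8, red, green, blue), "depth" (420x560 float32, m along the optical axis (not along the pixel's ray), 0 where there is no reading), "K" (3x3 intrinsics, pixels), "extrinsics" (4x4, takes a point from camera to world coordinates). Camera axes: x right, y up, looking along -z (the intrinsics and any distortion apply to the point x, -y, -z); pixel columns grow to the right and rows downward; lengths in m; the calibration is good to about 2 mm. A picture is of the moment at which its call begins.
- workorder.job_done(): hands the job in, once; it reports no verdict.
The state is a dict: "time_s": time; "joint_pos": joint angles; "qvel": joint speeds; "effort": joint torques, N m; "position": TCP position; "tcp_rot": TCP orientation; "ft_force": force on the tool from outside, world axes, zero at the start; "wrist_torque": the same for the moment, N m; "finger_gap": finger opening in m.
Only numpy, scipy, OpenCV 4.12 (cv2) and the standard library are available. Lean on these libraries where they do the work, as an engineer would, in place of code of your own. Each camera call takes 0.05 s, during which the arm holds its last target.

## Working session

There is one attempt and no reset: what is moved stays moved. The work goes in short steps, Python scripts to look and compute and a shell command to move; the robot and the scene stay as the last step left them, time stands still between calls to the robot, and variables do not carry over. Pictures are saved under pics/ and viewed, and the job is handed in when it is done.

```bash
mkdir -p pics; ls
python3 - <<'E'
from bench import status, read_camera
import cv2, numpy as np
s=status.get_state(); print(s)
for n in("scene","side","wrist"):
    c=read_camera(n); cv2.imwrite(f"pics/{n}0.png",c["pixels"][:,:,::-1]); print(n,c["K"].tolist(),np.round(c["extrinsics"],3).tolist(),[k for k in c])
    np.savez(f"{n}0.npz",**{k:v for k,v in c.items() if hasattr(v,'shape')})
E
```

```text
pics
{'time_s': 0.0, 'joint_pos': array([-1.30327898e+00,  2.63519379e-01, -4.89661424e-02,  1.25940570e+00,
        1.27637198e-05,  1.41550303e+00]), 'qvel': array([-0.00076746,  0.00166465, -0.00065068,  0.00018955,  0.00117782,
        0.00110209]), 'effort': array([-1.09763085e-03, -6.37620664e+01,  3.84575486e+01,  1.35484035e-02,
       -1.42400145e-04,  2.51119002e-05]), 'position': array([ 0.21534461, -0.47848295,  0.23081622]), 'tcp_rot': array([[-2.77113807e-04,  4.10325055e-01, -9.11939292e-01],
       [ 1.05932827e-03, -9.11938695e-01, -4.10325108e-01],
       [-9.99999401e-01, -1.07974983e-03, -1.81958128e-04]]), 'ft_force': array([-0.44283043,  0.55890973,  0.53520959]), 'wrist_torque': array([-0.01937108,  0.02996104,  0.00457992]), 'finger_gap': 0.08537386422089747}
scene [[440.8400037442185, 0.0, 276.662389833353], [0.0, 440.8400037442185, 204.1925016976453], [0.0, 0.0, 1.0]] [[0.067, -0.843, 0.534, 1.264], [0.998, 0.065, -0.023, -0.004], [-0.015, 0.534, 0.845, 1.238], [0.0, 0.0, 0.0, 1.0]] ['pixels', 'depth', 'K', 'extrinsics']
side [[453.06228350243407, 0.0, 273.46352656136287], [0.0, 453.06228350243407, 210.19100739781277], [0.0, 0.0, 1.0]] [[-0.934, 0.234, -0.271, 0.198], [-0.358, -0.577, 0.734, 0.864], [0.016, 0.783, 0.622, 0.82], [0.0, 0.0, 0.0, 1.0]] ['pixels', 'depth', 'K', 'extrinsics']
wrist [[348.987713484724, 0.0, 279.10604719785715], [0.0, 348.987713484724, 209.49849360929517], [0.0, 0.0, 1.0]] [[0.41, 0.872, 0.267, 0.284], [-0.912, 0.393, 0.118, -0.448], [-0.002, -0.292, 0.957, 0.374], [0.0, 0.0, 0.0, 1.0]] ['pixels', 'depth', 'K', 'extrinsics']
```

View pics/scene0.png

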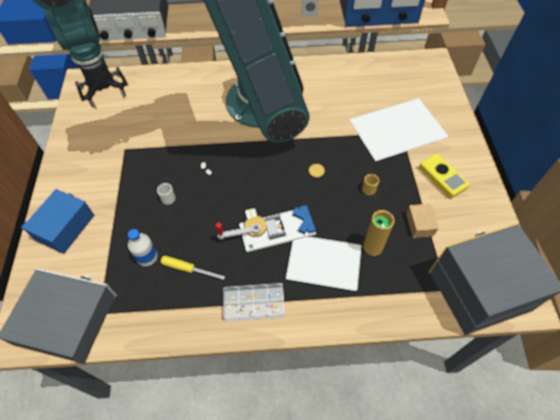

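View pics/side0.png

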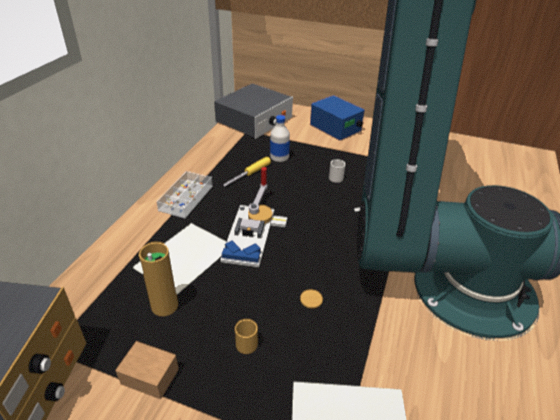

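View pics/wrist0.png

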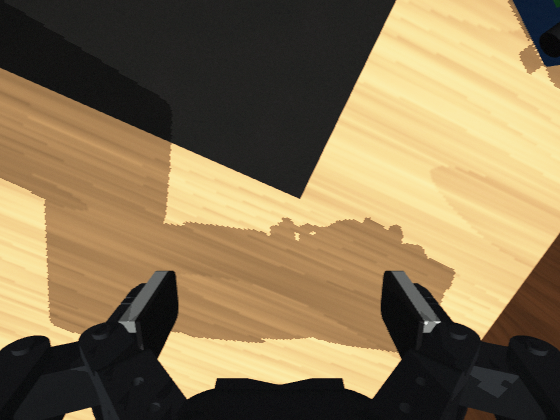

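The brass collar is at scene (371,184), and the white one is at (166,193). The clamp is mid-bench: red handle (220,230), cam disc (256,226), V-block (304,220), and the tongue towards the robot at (251,215). I'll measure these next.

```bash
cat > h.py <<'E'
import numpy as np, cv2
from bench import status, read_camera
def pts(c):
    d=c["depth"].astype(float); K=c["K"]; v,u=np.mgrid[:420,:560]
    P=np.stack([(u-K[0,2])/K[0,0]*d,-(v-K[1,2])/K[1,1]*d,-d],-1)
    E=c["extrinsics"]; W=P@E[:3,:3].T+E[:3,3]; W[d==0]=np.nan; return W
def ray(c,u,v,z):
    K=c["K"];E=c["extrinsics"]; r=E[:3,:3]@np.array([(u-K[0,2])/K[0,0],-(v-K[1,2])/K[1,1],-1]); o=E[:3,3]
    return o+r*(z-o[2])/r[2]
def circ(p):
    A=np.c_[2*p[:,:2],np.ones(len(p))]; s=np.linalg.lstsq(A,(p[:,:2]**2).sum(1),rcond=None)[0]
    return s[:2],np.sqrt(s[2]+s[0]**2+s[1]**2)
E
python3 - <<'E'
from h import *
for n,roi in(("scene",dict(col=(360,172,382,197),clamp=(212,200,322,255))),("side",dict(col=(232,316,262,355),clamp=(215,160,295,268)))):
    c=np.load(f"{n}0.npz"); W=pts(c); hsv=cv2.cvtColor(c["pixels"],cv2.COLOR_RGB2HSV)
    def R(r,z0,z1,m=True):
        M=np.zeros((420,560),bool);x0,y0,x1,y1=roi[r];M[y0:y1,x0:x1]=1
        return M&(W[...,2]>z0)&(W[...,2]<z1)&m
    p=W[R("col",.05,.062)]; print(n,"rim",len(p),circ(p),p[:,2].mean(),"mid",(p.min(0)+p.max(0))/2,np.ptp(p,0))
    p=W[R("col",.01,.05)]; print(" wall",len(p),circ(p))
    h,s,v=hsv[...,0],hsv[...,1],hsv[...,2]
    red=((h<8)|(h>172))&(s>150)&(v>60)
    M=R("clamp",-.01,.12,red); p=W[M]; print(" red",len(p),p.mean(0),p.min(0),p.max(0)); 
    p=W[R("clamp",.1,.112)]; print(" posttop",len(p),p.mean(0) if len(p) else 0)
    blue=(h>100)&(h<120)&(s>130)
    p=W[R("clamp",.027,.037,blue)]; print(" blue top",len(p),p.mean(0),cv2.minAreaRect((p[:,:2]*1000).astype(np.float32)))
    yel=(h>20)&(h<35)&(s>100)
    p=W[R("clamp",.0,.02,yel)];print(" yellow/brass low",len(p),p.mean(0) if len(p) else 0)
    p=W[R("clamp",.007,.016)]; print(" plate",len(p),p[:,2].mean(),cv2.minAreaRect((p[:,:2]*1000).astype(np.float32)))
    x0,y0,x1,y1=roi["clamp"]; im=c["pixels"][y0-5:y1+5,x0-5:x1+5,::-1]; im=cv2.resize(im,None,fx=6,fy=6,interpolation=cv2.INTER_CUBIC) ; cv2.imwrite(f"pics/{n}_cl.png",im[:600,:800])
    print(im.shape)
E
```

```text
scene rim 43 (array([0.44690494, 0.3426054 ]), np.float64(0.021636574260623452)) 0.05326627453323422 mid [0.44696774 0.34224092 0.05484674] [0.04427561 0.04558904 0.00892673]
 wall 178 (array([0.44707459, 0.34246084]), np.float64(0.021739451758534152))
 red 62 [ 0.59983345 -0.15276085  0.07618071] [ 0.53267355 -0.17541034 -0.00552444] [ 0.61755833 -0.143788    0.10969153]
 posttop 22 [ 0.60879784 -0.15138815  0.10333452]
 blue top 219 [0.56336958 0.10993538 0.03024625] ((563.1967163085938, 108.96450805664062), (93.41631317138672, 47.43415451049805), 10.247356414794922)
 yellow/brass low 4 [ 0.52792548 -0.04369886  0.00236969]
 plate 943 0.01094635588549173 ((569.6142578125, -18.4154052734375), (326.89404296875, 181.0559844970703), 88.43559265136719)
(390, 720, 3)
side rim 126 (array([0.44424882, 0.34527661]), np.float64(0.021421904163712722)) 0.054044865931668185 mid [0.4443885  0.34515406 0.05406694] [0.0451944  0.04631629 0.00807702]
 wall 464 (array([0.44420405, 0.34549288]), np.float64(0.02155404717779016))
 red 86 [ 0.6062179  -0.1507081   0.08021587] [ 0.59631964 -0.30935507 -0.00186266] [ 0.66373096 -0.1390739   0.10600081]
 posttop 19 [ 0.60440641 -0.14725418  0.10351901]
 blue top 348 [0.55807701 0.1151093  0.03016761] ((558.8330688476562, 111.29116821289062), (89.59342956542969, 48.78976058959961), 12.624603271484375)
 yellow/brass low 114 [ 0.66612594 -0.25998043  0.01280778]
 plate 1022 0.011450029306127037 ((614.28955078125, -95.57089233398438), (183.7134552001953, 491.6958312988281), 22.162954330444336)
(708, 540, 3)
```

View pics/scene_cl.png

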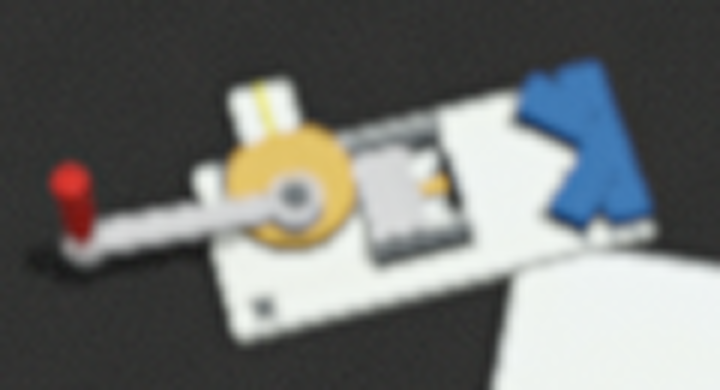

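View pics/side_cl.png

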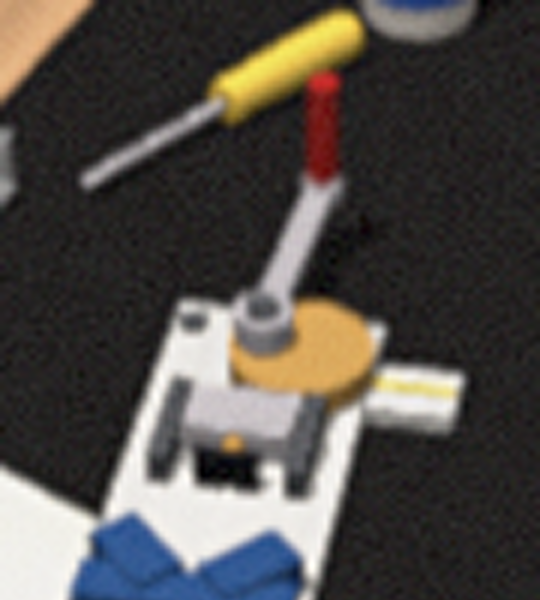

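```bash
python3 -m pendant '[{"wx":-10,"wy":0,"wz":0,"dx":-3,"dy":-37,"dz":-40,"claw":1},{"wx":-20,"wy":0,"wz":0,"dx":-6,"dy":-74,"dz":-80,"claw":1},{"wx":-30,"wy":0,"wz":0,"dx":-9,"dy":-110,"dz":-120,"claw":1},{"wx":-40,"wy":0,"wz":0,"dx":-12,"dy":-147,"dz":-160,"claw":1},{"wx":-50,"wy":0,"wz":0,"dx":-15,"dy":-184,"dz":-200,"claw":1},{"wx":-60,"wy":0,"wz":0,"dx":-18,"dy":-221,"dz":-241,"claw":1},{"wx":-70,"wy":0,"wz":0,"dx":-21,"dy":-258,"dz":-281,"claw":1},{"wx":-80,"wy":0,"wz":0,"dx":-24,"dy":-294,"dz":-321,"claw":1},{"wx":-90,"wy":0,"wz":0,"dx":-27,"dy":-331,"dz":-361,"claw":1},{"wx":-100,"wy":0,"wz":0,"dx":-30,"dy":-368,"dz":-401,"claw":1}]' 20
python3 -c "
from bench import status;s=status.get_state();print(s['joint_pos'],s['tcp_rot'])"
```

```text
time_s: 1.4
position: [0.4305, 0.0232, 0.2614]
tcp_rot: [[0.0, 0.824, 0.567], [-0.0, 0.567, -0.824], [-1.0, 0.0, 0.0]]
ft_force: [0.9, -1.3, 0.6]
finger_gap: 0.0854
[-1.35558010e-01  9.26713128e-02 -1.84547121e-01  1.29336067e+00
 -7.75650455e-05  8.32045046e-01] [[ 2.04745807e-04  8.23528347e-01  5.67275083e-01]
 [-1.06209411e-04  5.67275110e-01 -8.23528347e-01]
 [-9.99999973e-01  1.08364024e-04  2.03613661e-04]]
```

```bash
python3 -m pendant '[{"wx":-10.5,"wy":0,"wz":0,"dx":-8,"dy":22,"dz":-3,"claw":1},{"wx":-21,"wy":0,"wz":0,"dx":-16,"dy":44,"dz":-6,"claw":1},{"wx":-31.5,"wy":0,"wz":0,"dx":-24,"dy":66,"dz":-9,"claw":1},{"wx":-42,"wy":0,"wz":0,"dx":-32,"dy":88,"dz":-12,"claw":1},{"wx":-52.5,"wy":0,"wz":0,"dx":-40,"dy":110,"dz":-15,"claw":1},{"wx":-63,"wy":0,"wz":0,"dx":-48,"dy":132,"dz":-18,"claw":1},{"wx":-73.5,"wy":0,"wz":0,"dx":-56,"dy":154,"dz":-21,"claw":1},{"wx":-84,"wy":0,"wz":0,"dx":-64,"dy":176,"dz":-24,"claw":1},{"wx":-94.5,"wy":0,"wz":0,"dx":-70,"dy":201,"dz":-28,"claw":1},{"wx":-104,"wy":0,"wz":0,"dx":-70,"dy":201,"dz":-28,"claw":1}]' 20
python3 - <<'E'
from h import *
c=read_camera("wrist"); np.savez("w1.npz",**c); cv2.imwrite("pics/w1.png",c["pixels"][:,:,::-1]); print(c["extrinsics"].round(3).tolist())
E
```

```text
time_s: 2.65
position: [0.5815, 0.1585, 0.3306]
tcp_rot: [[-0.001, -0.75, 0.661], [0.0, 0.661, 0.75], [-1.0, 0.0, -0.0]]
ft_force: [-0.6, -0.1, -0.3]
finger_gap: 0.0855
[[-0.75, -0.632, -0.194, 0.533], [0.662, -0.716, -0.221, 0.102], [0.001, -0.295, 0.956, 0.474], [0.0, 0.0, 0.0, 1.0]]
```

View pics/w1.png

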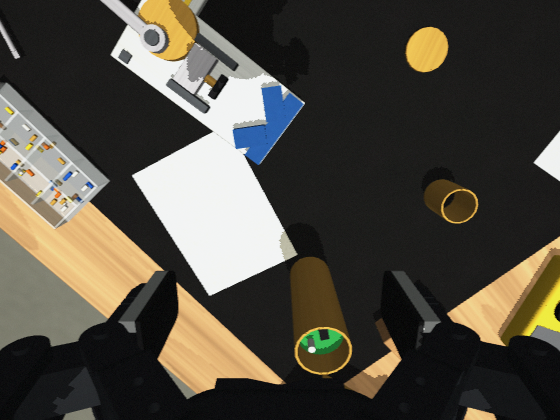

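Wrist view: brass collar rim at (459,205). The clamp is at upper left, with plate corners near (305,103), (259,165) and (111,55), and the lever hub at (152,38). I'll refine the collar and clamp poses from this.

Run:
```python
from h import *
c=dict(np.load("w1.npz")); W=pts(c); px=c["pixels"]; hsv=cv2.cvtColor(px,cv2.COLOR_RGB2HSV)
# collar rim
M=np.zeros((420,560),bool); M[165:235,415:485]=1
p=W[M&(W[...,2]>.052)&(W[...,2]<.062)]; print("rim",len(p),circ(p),p[:,2].mean(),(p.min(0)+p.max(0))/2,np.ptp(p,0))
p=W[M&(W[...,2]>.006)&(W[...,2]<.06)]; print("all",(p.min(0)+p.max(0))/2,np.ptp(p,0))
for uv in[(305,103),(259,165),(111,55)]: print(uv,ray(c,*uv,.012))
# plate: white or blue region within clamp
R=np.zeros((420,560),bool); R[:170,100:310]=1
pm=(R&(W[...,2]>.008)&(W[...,2]<.016)&(hsv[...,2]>90)&(hsv[...,1]<60)).astype(np.uint8)
pl=W[(pm>0)]; print("plate n",len(pl),pl.mean(0))
full=(R&(W[...,2]>.007)&(W[...,2]<.05)).astype(np.uint8); cs=max(cv2.findContours(full,0,2)[0],key=cv2.contourArea)
cv2.imwrite("pics/mask.png",full*255)
q=W[full>0]; 
for th in [0]:
    pass
# edges: long edge right side(+x? ) use top-blue and hub
h,s,v=hsv[...,0],hsv[...,1],hsv[...,2]
b=W[R&(h>100)&(h<125)&(s>120)&(W[...,2]>.028)&(W[...,2]<.036)]; print("blue",len(b),b.mean(0),cv2.minAreaRect((b[:,:2]*1000).astype(np.float32)))
hub=W[20:60,130:175]; z=hub[...,2]; print("hub z",np.nanmax(z)); 
z4=hub[(z>np.nanmax(z)-.004)]; print(z4.mean(0),len(z4),(z4.min(0)+z4.max(0))/2,np.ptp(z4,0))
cv2.imwrite("pics/w1c.png",cv2.resize(px[0:175,95:315,::-1],None,fx=3.4,fy=3.4,interpolation=cv2.INTER_CUBIC))
```

```text
rim 347 (array([0.44598545, 0.34371024]), np.float64(0.0215334211063668)) 0.0557471045423017 [0.44588933 0.34374119 0.0553135 ] [0.04522322 0.04591987 0.00659986]
all [0.44600743 0.34374119 0.03232668] [0.04545943 0.04591987 0.0525735 ]
(305, 103) [0.50862363 0.12528118 0.012     ]
(259, 165) [0.60556492 0.14511857 0.012     ]
(111, 55) [ 0.64974644 -0.07381051  0.012     ]
plate n 7096 [0.58340447 0.0256941  0.01253379]
blue 2252 [0.56062807 0.1124645  0.03139251] ((562.5963745117188, 108.048095703125), (93.34297943115234, 50.10142517089844), 11.711140632629395)
hub z 0.05436696815966957
[ 0.59246563 -0.04100813  0.05232116] 196 [ 0.59229578 -0.04136434  0.05236802] [0.02243867 0.01758596 0.00399789]
```

View pics/w1c.png

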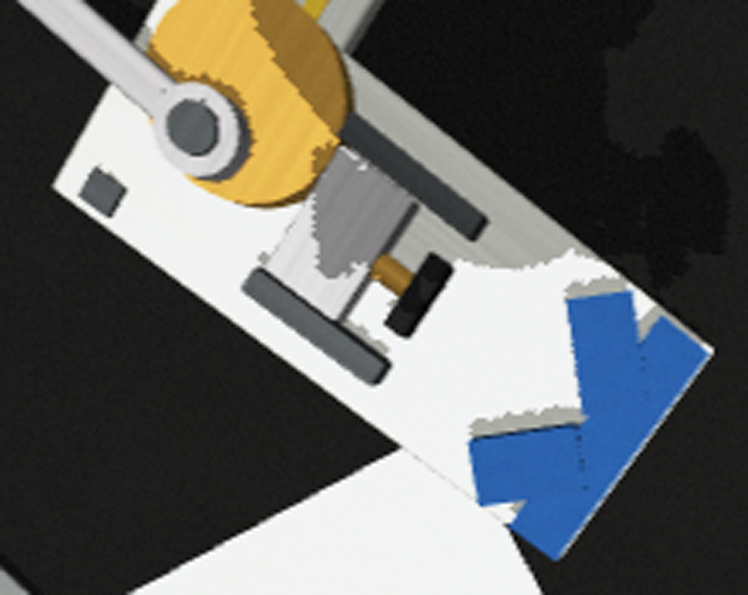

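Run:
```python
from h import *
c=dict(np.load("w1.npz")); W=pts(c); hsv=cv2.cvtColor(c["pixels"],cv2.COLOR_RGB2HSV); h,s,v=[hsv[...,i].astype(int) for i in range(3)]
a=np.radians(11.5); piv=np.array([.5926,-.0412]); X=np.array([np.cos(a),np.sin(a)]);Y=np.array([-X[1],X[0]])
L=lambda p:np.stack([(p[...,:2]-piv)@X,(p[...,:2]-piv)@Y,p[...,2]],-1)*1000
l=L(W); R=np.zeros((420,560),bool); R[:170,100:310]=1
print("apex ray",L(ray(c,266.2,124.1,.032)), "Vtips",[L(ray(c,x/3.4+95,y/3.4,.032)).round(1) for x,y in[(568,298),(632,292),(470,440),(480,505)]])
b=l[R&(h>100)&(h<125)&(s>120)&(l[...,2]>28)&(l[...,2]<36)]
for x0 in range(-45,50,10):
    k=b[abs(b[:,0]-x0)<2]; print(x0,len(k),np.percentile(k[:,1],[2,98]).round(1) if len(k) else '')
bl=l[R&(v<50)&(l[...,2]>20)&(l[...,2]<40)&(abs(l[...,0])<18)&(l[...,1]>50)&(l[...,1]<110)]
print("pad",len(bl),bl.min(0),bl.max(0),np.percentile(bl,[5,95],0))
print("pad rays",[L(ray(c,x/3.4+95,y/3.4,.032)).round(1) for x,y in[(452,262),(408,337)]])
# yellow-line
for n in("scene","side"):
    d=dict(np.load(n+"0.npz"));w=L(pts(d));hs=cv2.cvtColor(d["pixels"],cv2.COLOR_RGB2HSV)
    r=w[(w[...,0]<-50)&(w[...,0]>-92)&(abs(w[...,1])<30)&(w[...,2]>7)&(w[...,2]<17)]; print(n,"tongue",len(r),r.mean(0),r.min(0),r.max(0))
    r=w[(w[...,2]>60)&(w[...,2]<112)&(w[...,0]<40)&(w[...,0]>-40)&(w[...,1]<-80)&(w[...,1]>-140)]; print(n,"post",len(r),r.mean(0),circ(r))
# lever direction from wrist
```

```text
apex ray [4.76801484e-02 1.55986066e+02 3.20000000e+01] Vtips [array([-31.1, 126.8,  32. ]), array([-46.3, 143.6,  32. ]), array([ 29.8, 127.2,  32. ]), array([ 46.8, 143.6,  32. ])]
-45 59 [141.  176.4]
-35 123 [132.2 176.3]
-25 127 [132.4 175.8]
-15 95 [142.1 175.8]
-5 68 [151.7 176.4]
5 68 [151.7 176.3]
15 93 [141.7 175.7]
25 115 [132.5 175.9]
35 111 [131.9 175.9]
45 62 [141.1 177. ]
pad 203 [-14.95782044  79.26097495  21.90340326] [14.48002086 87.43747366 34.44733735] [[-13.17231398  79.88006383  25.97533856]
 [ 12.95054701  87.27635228  33.87969808]]
pad rays [array([-16.3,  87.5,  32. ]), array([13.7, 89.2, 32. ])]
scene tongue 62 [-75.99107065  -2.68598217  10.59692445] [-90.41893167 -16.33379873   7.06761761] [-60.09242771  12.74384739  15.72045733]
scene post 58 [  -3.75486072 -111.17260398   89.23309398] (array([  -6.53697303, -111.42079371]), np.float64(6.820603290144206))
side tongue 117 [-70.39208889   3.50875489  11.190365  ] [-91.90408443 -22.69800659   7.10718954] [-50.06524116  18.72133729  16.13690754]
side post 86 [ -10.13579943 -104.97033005   85.44772577] (array([  -9.91990286, -106.85737466]), np.float64(6.114853533526259))
```

Run:
```python
from h import *
c=dict(np.load("w1.npz")); print(ray(c,323,351,.17))
```

```text
[0.66216137 0.3186321  0.17      ]
```

```bash
python3 -m pendant '[{"wx":0,"wy":0,"wz":0,"dx":20,"dy":37,"dz":8,"claw":1},{"wx":0,"wy":0,"wz":0,"dx":50,"dy":82,"dz":18,"claw":1},{"wx":0,"wy":0,"wz":0,"dx":85,"dy":127,"dz":28,"claw":1},{"wx":0,"wy":0,"wz":0,"dx":120,"dy":170,"dz":37,"claw":1},{"wx":0,"wy":0,"wz":0,"dx":160,"dy":205,"dz":45,"claw":1},{"wx":0,"wy":0,"wz":0,"dx":190,"dy":224,"dz":49,"claw":1},{"wx":0,"wy":0,"wz":0,"dx":210,"dy":224,"dz":49,"claw":1},{"wx":0,"wy":0,"wz":0,"dx":225,"dy":224,"dz":49,"claw":1},{"wx":0,"wy":0,"wz":0,"dx":230,"dy":224,"dz":49,"claw":1},{"wx":0,"wy":0,"wz":0,"dx":230,"dy":224,"dz":49,"claw":1}]' 20
python3 - <<'E'
from h import *
c=read_camera("wrist"); np.savez("w2.npz",**c); cv2.imwrite("pics/w2.png",c["pixels"][:,:,::-1])
W=pts(c); s=status.get_state(); t=s["position"]
M=(abs(W[...,2]-.055)<.004)&(np.hypot(W[...,0]-.446,W[...,1]-.3437)<.035); p=W[M]
ct,r=circ(p); print(len(p),ct,r,p[:,2].mean()); d=np.r_[ct,.02]-t; print("tool shift mm",s["tcp_rot"].T@d*1000)
E
```

```text
time_s: 3.95
position: [0.4464, 0.3431, 0.1015]
tcp_rot: [[0.0, -0.745, 0.667], [0.0, 0.667, 0.745], [-1.0, -0.0, 0.0]]
ft_force: [-0.7, -0.1, 0.0]
finger_gap: 0.085
1365 [0.44509557 0.34345217] 0.021386515645811576 0.05563145150976573
tool shift mm [81.79888786  1.23778644 -0.90047412]
```

View pics/w2.png

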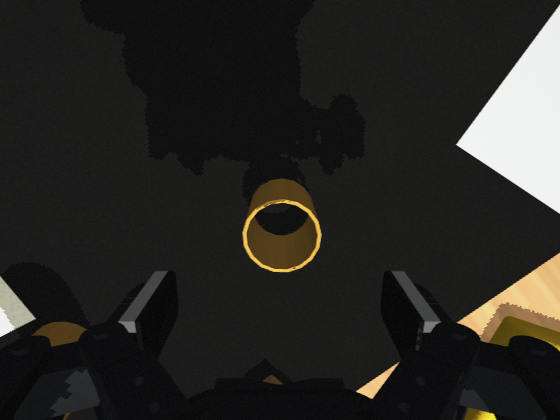

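Collar rim is centred between the pads at (282,235). I'll descend, then close gently.

```bash
python3 -m pendant '[{"wx":0,"wy":0,"wz":0,"dx":20,"dy":1,"dz":-1,"claw":1},{"wx":0,"wy":0,"wz":0,"dx":45,"dy":1,"dz":-1,"claw":1},{"wx":0,"wy":0,"wz":0,"dx":65,"dy":1,"dz":-1,"claw":1},{"wx":0,"wy":0,"wz":0,"dx":76,"dy":1,"dz":-1,"claw":1},{"wx":0,"wy":0,"wz":0,"dx":81,"dy":1,"dz":-1,"claw":0.8},{"wx":0,"wy":0,"wz":0,"dx":81,"dy":1,"dz":-1,"claw":0.5},{"wx":0,"wy":0,"wz":0,"dx":81,"dy":1,"dz":-1,"claw":0.35},{"wx":0,"wy":0,"wz":0,"dx":81,"dy":1,"dz":-1,"claw":0.25},{"wx":0,"wy":0,"wz":0,"dx":81,"dy":1,"dz":-1,"claw":0.18},{"wx":0,"wy":0,"wz":0,"dx":81,"dy":1,"dz":-1,"claw":0.12}]' 20
python3 -m pendant '[{"wx":0,"wy":0,"wz":0,"dx":0,"dy":0,"dz":0,"claw":0.08},{"wx":0,"wy":0,"wz":0,"dx":0,"dy":0,"dz":0,"claw":0.04},{"wx":0,"wy":0,"wz":0,"dx":0,"dy":0,"dz":0,"claw":0},{"wx":0,"wy":0,"wz":0,"dx":0,"dy":0,"dz":0,"claw":-0.1},{"wx":0,"wy":0,"wz":0,"dx":0,"dy":0,"dz":0,"claw":-0.3},{"wx":0,"wy":0,"wz":0,"dx":0,"dy":0,"dz":0,"claw":-0.5},{"wx":0,"wy":0,"wz":0,"dx":0,"dy":0,"dz":0,"claw":-0.5},{"wx":0,"wy":0,"wz":0,"dx":-2,"dy":0,"dz":0,"claw":-0.5},{"wx":0,"wy":0,"wz":0,"dx":-10,"dy":0,"dz":0,"claw":-0.5},{"wx":0,"wy":0,"wz":0,"dx":-20,"dy":0,"dz":0,"claw":-0.5}]' 20
```

```text
time_s: 5.25
position: [0.4448, 0.3433, 0.0204]
tcp_rot: [[0.0, -0.746, 0.666], [0.0, 0.666, 0.746], [-1.0, -0.0, 0.0]]
ft_force: [0.9, -0.0, -0.7]
finger_gap: 0.048
time_s: 6.5
position: [0.4447, 0.3432, 0.0408]
tcp_rot: [[-0.0, -0.746, 0.666], [-0.0, 0.666, 0.746], [-1.0, 0.0, -0.0]]
ft_force: [-0.6, 0.4, -1.8]
finger_gap: 0.0456
```

```bash
python3 -m pendant '[{"wx":0,"wy":0,"wz":0,"dx":-30,"dy":-10,"dz":-4,"claw":-0.5},{"wx":-5,"wy":0,"wz":0,"dx":-60,"dy":-35,"dz":-15,"claw":-0.5},{"wx":-12,"wy":0,"wz":0,"dx":-90,"dy":-75,"dz":-32,"claw":-0.5},{"wx":-21,"wy":0,"wz":0,"dx":-110,"dy":-120,"dz":-52,"claw":-0.5},{"wx":-30,"wy":0,"wz":0,"dx":-110,"dy":-165,"dz":-72,"claw":-0.5},{"wx":-39,"wy":0,"wz":0,"dx":-110,"dy":-210,"dz":-91,"claw":-0.5},{"wx":-47,"wy":0,"wz":0,"dx":-110,"dy":-245,"dz":-106,"claw":-0.5},{"wx":-53,"wy":0,"wz":0,"dx":-110,"dy":-265,"dz":-115,"claw":-0.5},{"wx":-53,"wy":0,"wz":0,"dx":-110,"dy":-273,"dz":-118,"claw":-0.5},{"wx":-53,"wy":0,"wz":0,"dx":-110,"dy":-273,"dz":-118,"claw":-0.5}]' 20
python3 - <<'E'
from h import *
s=status.get_state(); t=s["position"]; print(t,s["tcp_rot"].round(3).tolist(),s["finger_gap"],s["joint_pos"])
for n in("wrist","scene"):
    c=read_camera(n); np.savez(n+"3.npz",**c); cv2.imwrite(f"pics/{n}3.png",c["pixels"][:,:,::-1])
    W=pts(c); M=(np.hypot(W[...,0]-t[0],W[...,1]-t[1])<.03)&(W[...,2]>t[2]-.03)&(W[...,2]<t[2]+.05)
    hs=cv2.cvtColor(c["pixels"],cv2.COLOR_RGB2HSV); M&=(hs[...,0]>10)&(hs[...,0]<30)&(hs[...,1]>80)
    p=W[M]; print(n,len(p)); 
    if len(p)>10: print(p.min(0)-t,p.max(0)-t)
E
```

```text
time_s: 7.75
position: [0.5697, 0.0735, 0.1505]
tcp_rot: [[0.0, -0.981, -0.192], [0.0, -0.192, 0.981], [-1.0, -0.0, 0.0]]
ft_force: [0.0, 0.1, -1.8]
finger_gap: 0.0456
[0.56969201 0.07347298 0.1505408 ] [[0.0, -0.981, -0.192], [0.0, -0.192, 0.981], [-1.0, -0.0, 0.0]] 0.04556656301352093 [-1.36392805e-02  3.81667391e-01 -9.31235603e-02  1.09585916e+00
  1.26437638e-04 -1.77758601e+00]
wrist 14544
[-0.02384596 -0.02282162 -0.02063551] [0.02419407 0.02378447 0.03959979]
scene 96
[-0.02183615 -0.0211465  -0.02089338] [ 0.02815878 -0.00223131  0.03748053]
```

View pics/wrist3.png

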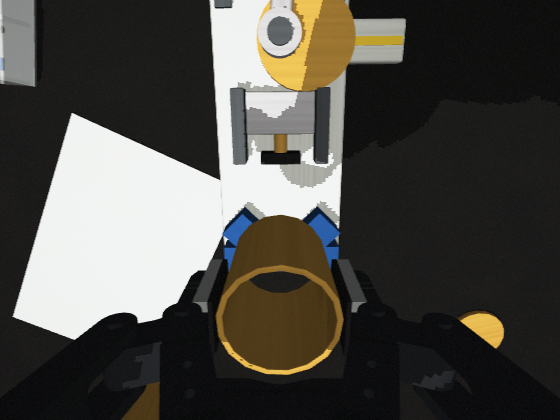

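Collar is centred in the grip at (280,318) and lined up with the clamp: jaw at (280,150), hub at (281,30), yellow line at about (382,40). I'll double-check the nest from this view before lowering.

Run:
```python
from h import *
c=dict(np.load("wrist3.npz")); W=pts(c); hs=cv2.cvtColor(c["pixels"],cv2.COLOR_RGB2HSV); h,s,v=[hs[...,i].astype(int) for i in range(3)]
a=np.radians(11.5); piv=np.array([.5926,-.0412]); X=np.array([np.cos(a),np.sin(a)]);Y=np.array([-X[1],X[0]])
L=lambda p:np.stack([(p[...,:2]-piv)@X,(p[...,:2]-piv)@Y,p[...,2]],-1)*1000
l=L(W)
M=np.zeros((420,560),bool);M[25:55,355:405]=1
y=l[M&(s>120)&(h>18)&(h<35)]; f=np.polyfit(y[:,0],y[:,1],1); print("yellow",len(y),y.mean(0),"slope deg",np.degrees(f[0]))
pl=l[(abs(l[...,2]-12)<3)&(abs(l[...,0])<60)&(v>80)&(s<60)]
for y0 in(-20,60,100,120):
    k=pl[abs(pl[:,1]-y0)<4]; print(y0,len(k),k[:,0].min() if len(k) else 0,k[:,0].max() if len(k) else 0)
b=l[(h>100)&(h<125)&(s>120)&(abs(l[...,2]-32)<4)&(l[...,1]<180)]; print("V",np.percentile(b,[1,99],0))
bl=l[(v<60)&(l[...,2]>22)&(l[...,2]<36)&(abs(l[...,0])<18)&(l[...,1]>70)&(l[...,1]<95)]; print("pad",len(bl),np.percentile(bl,[2,98],0))
t=np.array([.5697,.0735,0]); print("tcp local",L(t))
```

```text
** On entry to DLASCL parameter number  4 had an illegal value
 ** On entry to DLASCL parameter number  4 had an illegal value
 ** On entry to DLASCL parameter number  4 had an illegal value
 ** On entry to DLASCL parameter number  4 had an illegal value
 ** On entry to DLASCL parameter number  5 had an illegal value
 ** On entry to DLASCL parameter number  4 had an illegal valueTraceback (most recent call last):
  File "<stdin>", line 7, in <module>
    c, resids, rank, s = lstsq(lhs, rhs, rcond)
                         ~~~~~^^^^^^^^^^^^^^^^^
    x, resids, rank, s = _umath_linalg.lstsq(a, b, rcond,
                         ~~~~~~~~~~~~~~~~~~~^^^^^^^^^^^^^
                                             signature=signature)
                                             ^^^^^^^^^^^^^^^^^^^^
    raise LinAlgError("SVD did not converge in Linear Least Squares")
numpy.linalg.LinAlgError: SVD did not converge in Linear Least Squares
```

NaNs from missing depth are breaking the fit, so I'll filter them out.

```bash
python3 - <<'E' 2>&1
from h import *
c=dict(np.load("wrist3.npz")); W=pts(c); hs=cv2.cvtColor(c["pixels"],cv2.COLOR_RGB2HSV); h,s,v=[hs[...,i].astype(int) for i in range(3)]
a=np.radians(11.5); piv=np.array([.5926,-.0412]); X=np.array([np.cos(a),np.sin(a)]);Y=np.array([-X[1],X[0]])
L=lambda p:np.stack([(p[...,:2]-piv)@X,(p[...,:2]-piv)@Y,p[...,2]],-1)*1000
l=L(W); ok=~np.isnan(l[...,2])
M=np.zeros((420,560),bool);M[25:55,358:405]=1
y=l[M&ok&(s>120)&(h>15)&(h<35)]; f=np.polyfit(y[:,0],y[:,1],1); print("yellow",len(y),y.mean(0),"slope deg",np.degrees(f[0]))
pl=l[ok&(abs(l[...,2]-12)<3)&(abs(l[...,0])<60)&(v>80)&(s<60)]
for y0 in(-20,60,100,120):
    k=pl[abs(pl[:,1]-y0)<4]; print(y0,len(k),k[:,0].min() if len(k) else 0,k[:,0].max() if len(k) else 0)
b=l[ok&(h>100)&(h<125)&(s>120)&(abs(l[...,2]-32)<4)&(l[...,1]<180)]; print("V",np.percentile(b,[1,99],0))
bl=l[ok&(v<60)&(l[...,2]>22)&(l[...,2]<36)&(abs(l[...,0])<18)&(l[...,1]>70)&(l[...,1]<95)]; print("pad",len(bl),np.percentile(bl,[2,98],0))
print("tcp local",L(np.array([.5697,.0735,0])))
E
```

```text
yellow 401 [-73.35390285  -0.64987422  13.34185621] slope deg -0.4693942193505697
-20 614 10.891215484973369 49.57575451435101
60 283 -49.62139037385703 49.85915494687599
100 1157 -49.94990970329525 49.7975061274983
120 1090 -49.88436244740715 49.295224223319494
V [[-46.60188833 126.58987237  28.36047737]
 [ 46.06916689 170.44018962  34.13719122]]
pad 450 [[-13.89211252  78.50374148  25.40887537]
 [ 14.43498838  86.02155252  33.84839515]]
tcp local [  0.42722634 116.96288932   0.        ]
```

```bash
python3 -m pendant '[{"wx":0,"wy":0,"wz":0,"dx":20,"dy":0,"dz":0,"claw":-0.5},{"wx":0,"wy":0,"wz":0,"dx":45,"dy":0,"dz":0,"claw":-0.5},{"wx":0,"wy":0,"wz":0,"dx":70,"dy":0,"dz":0,"claw":-0.5},{"wx":0,"wy":0,"wz":0,"dx":92,"dy":0,"dz":0,"claw":-0.5},{"wx":0,"wy":0,"wz":0,"dx":105,"dy":0,"dz":0,"claw":-0.5},{"wx":0,"wy":0,"wz":0,"dx":111,"dy":0,"dz":0,"claw":-0.5},{"wx":0,"wy":0,"wz":0,"dx":114,"dy":0,"dz":0,"claw":-0.5},{"wx":0,"wy":0,"wz":0,"dx":116,"dy":0,"dz":0,"claw":-0.5},{"wx":0,"wy":0,"wz":0,"dx":117,"dy":0,"dz":0,"claw":-0.5},{"wx":0,"wy":0,"wz":0,"dx":117,"dy":0,"dz":0,"claw":-0.5}]' 20
```

```text
time_s: 9.1
position: [0.5698, 0.0734, 0.0335]
tcp_rot: [[0.0, -0.981, -0.195], [0.0, -0.195, 0.981], [-1.0, -0.0, -0.0]]
ft_force: [0.2, -0.3, -1.4]
finger_gap: 0.0455
```

Not in contact yet, still carrying the weight. I'll creep down 1.2 mm and read the force.

```bash
python3 -m pendant '[{"wx":0,"wy":0,"wz":0,"dx":0.2,"dy":0,"dz":0,"claw":-0.5},{"wx":0,"wy":0,"wz":0,"dx":0.4,"dy":0,"dz":0,"claw":-0.5},{"wx":0,"wy":0,"wz":0,"dx":0.6,"dy":0,"dz":0,"claw":-0.5},{"wx":0,"wy":0,"wz":0,"dx":0.8,"dy":0,"dz":0,"claw":-0.5},{"wx":0,"wy":0,"wz":0,"dx":1.0,"dy":0,"dz":0,"claw":-0.5},{"wx":0,"wy":0,"wz":0,"dx":1.1,"dy":0,"dz":0,"claw":-0.5},{"wx":0,"wy":0,"wz":0,"dx":1.2,"dy":0,"dz":0,"claw":-0.5},{"wx":0,"wy":0,"wz":0,"dx":1.2,"dy":0,"dz":0,"claw":-0.5},{"wx":0,"wy":0,"wz":0,"dx":1.2,"dy":0,"dz":0,"claw":-0.5},{"wx":0,"wy":0,"wz":0,"dx":1.2,"dy":0,"dz":0,"claw":-0.5}]' 20
```

```text
time_s: 10.35
position: [0.5697, 0.0734, 0.0324]
tcp_rot: [[0.0, -0.981, -0.195], [-0.0, -0.195, 0.981], [-1.0, -0.0, -0.0]]
ft_force: [-2.9, -1.0, 7.6]
finger_gap: 0.0455
```

```bash
python3 -m pendant '[{"wx":0,"wy":0,"wz":0,"dx":0,"dy":0,"dz":0,"claw":0.05},{"wx":0,"wy":0,"wz":0,"dx":0,"dy":0,"dz":0,"claw":0.12},{"wx":0,"wy":0,"wz":0,"dx":0,"dy":0,"dz":0,"claw":0.2},{"wx":0,"wy":0,"wz":0,"dx":0,"dy":0,"dz":0,"claw":0.35},{"wx":0,"wy":0,"wz":0,"dx":0,"dy":0,"dz":0,"claw":0.6},{"wx":0,"wy":0,"wz":0,"dx":-3,"dy":0,"dz":0,"claw":0.8},{"wx":0,"wy":0,"wz":0,"dx":-15,"dy":0,"dz":0,"claw":0.8},{"wx":0,"wy":0,"wz":0,"dx":-50,"dy":0,"dz":0,"claw":0.8},{"wx":0,"wy":0,"wz":0,"dx":-90,"dy":0,"dz":0,"claw":0.8},{"wx":0,"wy":0,"wz":0,"dx":-118,"dy":0,"dz":0,"claw":0.8}]' 20
python3 - <<'E'
from h import *
c=read_camera("wrist"); np.savez("w4.npz",**c); cv2.imwrite("pics/w4.png",c["pixels"][:,:,::-1])
a=np.radians(11.5); piv=np.array([.5926,-.0412]); X=np.array([np.cos(a),np.sin(a)]);Y=np.array([-X[1],X[0]])
L=lambda p:np.stack([(p[...,:2]-piv)@X,(p[...,:2]-piv)@Y,p[...,2]],-1)*1000
l=L(pts(c)); p=l[(abs(l[...,2]-68)<3)&(np.hypot(l[...,0],l[...,1]-117)<32)]; print(len(p),circ(p),p[:,2].mean())
s=status.get_state();print(s["position"],s["tcp_rot"].round(4).tolist())
E
```

```text
time_s: 11.6
position: [0.5701, 0.0734, 0.1528]
tcp_rot: [[0.002, -0.981, -0.195], [-0.0, -0.195, 0.981], [-1.0, -0.002, -0.0]]
ft_force: [0.2, 0.4, -0.5]
finger_gap: 0.077
833 (array([  0.97624816, 116.94240038]), np.float64(21.4278079546804)) 68.18270106378537
[0.57117358 0.07339658 0.15579978] [[0.0057, -0.9808, -0.1947], [-0.0001, -0.1947, 0.9809], [-1.0, -0.0056, -0.0012]]
```

View pics/w4.png

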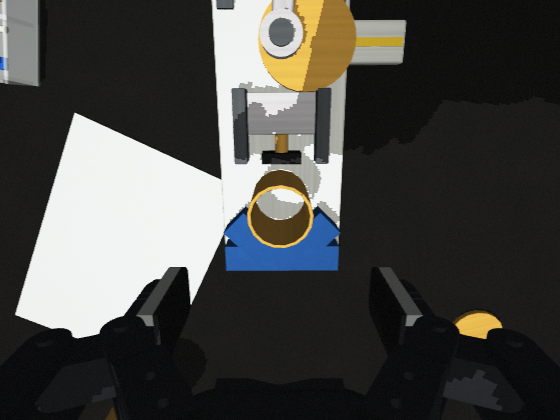

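Collar stands in the nest at local (1.0, 116.9), rim at 68 mm, and is released. Next I'll hover over the lever handle.

```bash
python3 -m pendant '[{"wx":0,"wy":0,"wz":0,"dx":-5,"dy":0,"dz":-20,"claw":0.8},{"wx":1,"wy":0,"wz":0,"dx":-10,"dy":1,"dz":-55,"claw":0.8},{"wx":2,"wy":0,"wz":0,"dx":-10,"dy":2,"dz":-95,"claw":0.8},{"wx":3,"wy":0,"wz":0,"dx":-10,"dy":4,"dz":-140,"claw":0.8},{"wx":3.8,"wy":0,"wz":0,"dx":-10,"dy":6,"dz":-180,"claw":0.6},{"wx":3.8,"wy":0,"wz":0,"dx":-8,"dy":7,"dz":-210,"claw":0.5},{"wx":3.8,"wy":0,"wz":0,"dx":-4,"dy":7,"dz":-222,"claw":0.3},{"wx":3.8,"wy":0,"wz":0,"dx":0,"dy":7,"dz":-227,"claw":0.3},{"wx":3.8,"wy":0,"wz":0,"dx":0,"dy":7,"dz":-227,"claw":0.3},{"wx":3.8,"wy":0,"wz":0,"dx":0,"dy":7,"dz":-227,"claw":0.3}]' 20
python3 - <<'E'
from h import *
c=read_camera("wrist"); np.savez("w5.npz",**c); cv2.imwrite("pics/w5.png",c["pixels"][:,:,::-1])
W=pts(c); s=status.get_state(); t=s["position"];print(t,s["tcp_rot"].round(4).tolist())
hs=cv2.cvtColor(c["pixels"],cv2.COLOR_RGB2HSV); h,sa,v=[hs[...,i].astype(int) for i in range(3)]
red=((h<8)|(h>172))&(sa>130)&(v>50)
p=W[red&(abs(W[...,2]-.105)<.004)]; print("top",len(p),p.mean(0),circ(p))
p=W[red&(W[...,2]>.05)&(W[...,2]<.1)]; print("side",len(p),circ(p))
E
```

```text
time_s: 12.9
position: [0.6069, -0.1498, 0.1502]
tcp_rot: [[-0.0, -0.991, -0.13], [0.0, -0.13, 0.991], [-1.0, 0.0, 0.0]]
ft_force: [-0.6, -0.1, 0.6]
finger_gap: 0.0556
[ 0.60702532 -0.14988063  0.15029512] [[0.0001, -0.9915, -0.1302], [0.0, -0.1302, 0.9915], [-1.0, -0.0001, -0.0]]
top 564 [ 0.60732453 -0.15213911  0.10526031] (array([ 0.60729958, -0.15189456]), np.float64(0.005573786991726415))
side 490 (array([ 0.60712504, -0.15108789]), np.float64(0.0076989661458691586))
```

View pics/w5.png

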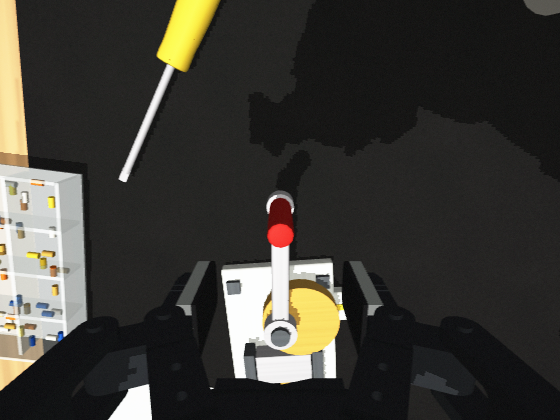

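The post top at (280,235) is centred between the pads. I'll descend 90 mm and pinch it.

```bash
python3 -m pendant '[{"wx":0,"wy":0,"wz":0,"dx":20,"dy":0,"dz":-1.5,"claw":0.3},{"wx":0,"wy":0,"wz":0,"dx":45,"dy":0,"dz":-1.5,"claw":0.3},{"wx":0,"wy":0,"wz":0,"dx":70,"dy":0,"dz":-1.5,"claw":0.3},{"wx":0,"wy":0,"wz":0,"dx":85,"dy":0,"dz":-1.5,"claw":0.3},{"wx":0,"wy":0,"wz":0,"dx":90,"dy":0,"dz":-1.5,"claw":0},{"wx":0,"wy":0,"wz":0,"dx":90,"dy":0,"dz":-1.5,"claw":-0.3},{"wx":0,"wy":0,"wz":0,"dx":90,"dy":0,"dz":-1.5,"claw":-0.5},{"wx":0,"wy":0,"wz":0,"dx":90,"dy":0,"dz":-1.5,"claw":-0.7},{"wx":0,"wy":0,"wz":0,"dx":90,"dy":0,"dz":-1.5,"claw":-1},{"wx":0,"wy":0,"wz":0,"dx":90,"dy":0,"dz":-1.5,"claw":-1}]' 30
python3 - <<'E'
from h import *
s=status.get_state(); t=s["position"];R=s["tcp_rot"];print(t,R.round(4).tolist(),s["ft_force"],s["joint_pos"])
piv=np.array([.5926,-.0412]); d=t[:2]-piv; r=np.hypot(*d); a0=np.degrees(np.arctan2(d[1],d[0])); print("r",r,"ang",a0%360,"q",(180+85.94+11.5-a0%360))
E
```

```text
time_s: 14.2
position: [0.6073, -0.1524, 0.0609]
tcp_rot: [[0.001, -0.992, -0.129], [-0.001, -0.129, 0.992], [-1.0, -0.0, -0.001]]
ft_force: [-3.5, -1.5, 6.0]
finger_gap: 0.0149
[ 0.60726346 -0.15238104  0.06086518] [[0.0005, -0.9916, -0.129], [-0.0007, -0.129, 0.9916], [-1.0, -0.0004, -0.0007]] [-3.46453303 -1.50405127  6.01655563] [-3.75723428e-01  5.25917881e-01 -1.04122511e-01  9.40024716e-01
 -4.15610506e-04 -2.07591413e+00]
r 0.11214383829210312 ang 277.51327045569144 q -0.07327045569144275
```

Post is pinched, radius 112 mm about the pivot and angle 277.5° (expected 277.4°). First half of the swing, following the arc about the pivot.

```bash
python3 -m pendant '[{"wx":5,"wy":0,"wz":0,"dx":0,"dy":9.8,"dz":0.4,"claw":-1},{"wx":10,"wy":0,"wz":0,"dx":0,"dy":19.4,"dz":1.7,"claw":-1},{"wx":15,"wy":0,"wz":0,"dx":0,"dy":29,"dz":3.8,"claw":-1},{"wx":20,"wy":0,"wz":0,"dx":0,"dy":38.3,"dz":6.8,"claw":-1},{"wx":25,"wy":0,"wz":0,"dx":0,"dy":47.3,"dz":10.5,"claw":-1},{"wx":30,"wy":0,"wz":0,"dx":0,"dy":56,"dz":15,"claw":-1},{"wx":35,"wy":0,"wz":0,"dx":0,"dy":64.2,"dz":20.3,"claw":-1},{"wx":40,"wy":0,"wz":0,"dx":0,"dy":72,"dz":26.2,"claw":-1},{"wx":45,"wy":0,"wz":0,"dx":0,"dy":79.2,"dz":32.8,"claw":-1},{"wx":45,"wy":0,"wz":0,"dx":0,"dy":79.2,"dz":32.8,"claw":-1}]' 30
python3 - <<'E'
from h import *
c=read_camera("wrist"); np.savez("w6.npz",**c); cv2.imwrite("pics/w6.png",c["pixels"][:,:,::-1])
s=status.get_state(); t=s["position"];print(t,s["tcp_rot"].round(4).tolist(),s["ft_force"],s["finger_gap"])
piv=np.array([.5926,-.0412]); d=t[:2]-piv; r=np.hypot(*d); a0=np.degrees(np.arctan2(d[1],d[0])); print("r",r,"ang",a0%360,"q",(277.44-a0%360))
E
```

```text
time_s: 15.45
position: [0.5246, -0.1304, 0.0609]
tcp_rot: [[0.001, -0.792, 0.61], [-0.002, 0.61, 0.792], [-1.0, -0.002, -0.001]]
ft_force: [-2.4, -5.7, 4.7]
finger_gap: 0.0155
[ 0.52480649 -0.13058888  0.06090409] [[0.001, -0.7932, 0.609], [-0.0018, 0.609, 0.7932], [-1.0, -0.0019, -0.0008]] [-1.89661378 -5.73616013  6.13708274] 0.015201375111334516
r 0.11218882095662688 ang 232.82292191098912 q 44.617078089010874
```

View pics/w6.png

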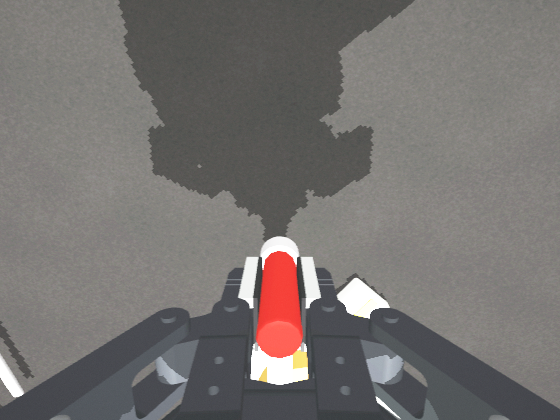

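```bash
python3 -m pendant '[{"wx":5,"wy":0,"wz":0,"dx":0,"dy":9.8,"dz":0.4,"claw":-1},{"wx":10,"wy":0,"wz":0,"dx":0,"dy":19.4,"dz":1.7,"claw":-1},{"wx":15,"wy":0,"wz":0,"dx":0,"dy":29,"dz":3.8,"claw":-1},{"wx":20,"wy":0,"wz":0,"dx":0,"dy":38.3,"dz":6.8,"claw":-1},{"wx":25,"wy":0,"wz":0,"dx":0,"dy":47.3,"dz":10.5,"claw":-1},{"wx":30,"wy":0,"wz":0,"dx":0,"dy":56,"dz":15,"claw":-1},{"wx":35,"wy":0,"wz":0,"dx":0,"dy":64.2,"dz":20.3,"claw":-1},{"wx":38,"wy":0,"wz":0,"dx":0,"dy":69,"dz":23.7,"claw":-1},{"wx":40,"wy":0,"wz":0,"dx":0,"dy":72,"dz":26.2,"claw":-1},{"wx":40,"wy":0,"wz":0,"dx":0,"dy":72,"dz":26.2,"claw":-1}]' 30
python3 - <<'E'
from h import *
for n in("wrist","scene","side"):
    c=read_camera(n); np.savez(n+"7.npz",**c); cv2.imwrite(f"pics/{n}7.png",c["pixels"][:,:,::-1])
s=status.get_state(); t=s["position"];print(t,s["tcp_rot"].round(4).tolist(),s["ft_force"],s["finger_gap"],s["joint_pos"])
piv=np.array([.5926,-.0412]); d=t[:2]-piv; r=np.hypot(*d); a0=np.degrees(np.arctan2(d[1],d[0])); print("r",r,"ang",a0%360,"q",(277.44-a0%360))
for n in("scene","side"):
    im=cv2.imread(f"pics/{n}7.png"); x0,y0,x1,y1=dict(scene=(205,180,335,270),side=(205,170,325,270))[n]
    cv2.imwrite(f"pics/{n}7c.png",cv2.resize(im[y0:y1,x0:x1],None,fx=6,fy=6,interpolation=cv2.INTER_CUBIC))
E
```

```text
time_s: 16.75
position: [0.4835, -0.0656, 0.0608]
tcp_rot: [[0.0, -0.216, 0.976], [-0.001, 0.976, 0.216], [-1.0, -0.002, 0.0]]
ft_force: [-4.9, -4.5, 10.1]
finger_gap: 0.0151
[ 0.48355041 -0.06578687  0.06077872] [[0.0003, -0.2165, 0.9763], [-0.0014, 0.9763, 0.2165], [-1.0, -0.0015, 0.0]] [-5.13423313 -4.49798242 10.41571212] 0.015354370592996408 [-0.30164215  0.3215806  -0.46430591  0.78417385 -0.00125839 -0.51989216]
r 0.11178696937709379 ang 192.70574306117487 q 84.73425693882513
```

View pics/scene7c.png

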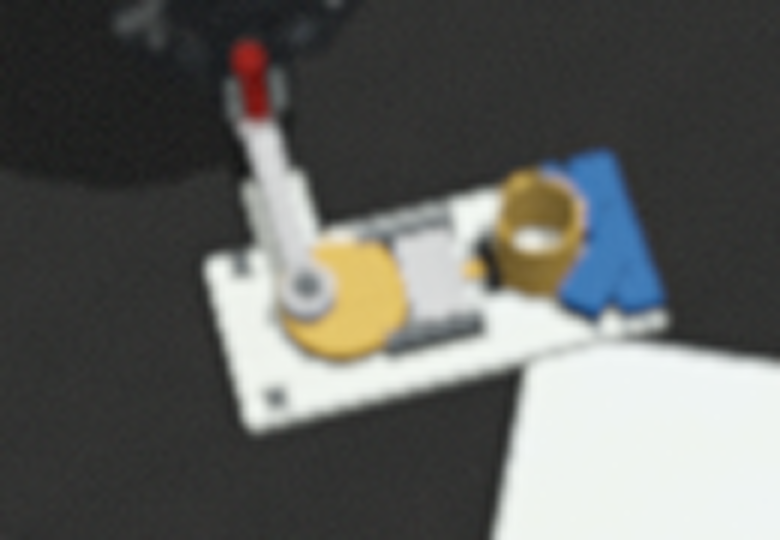

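View pics/side7c.png

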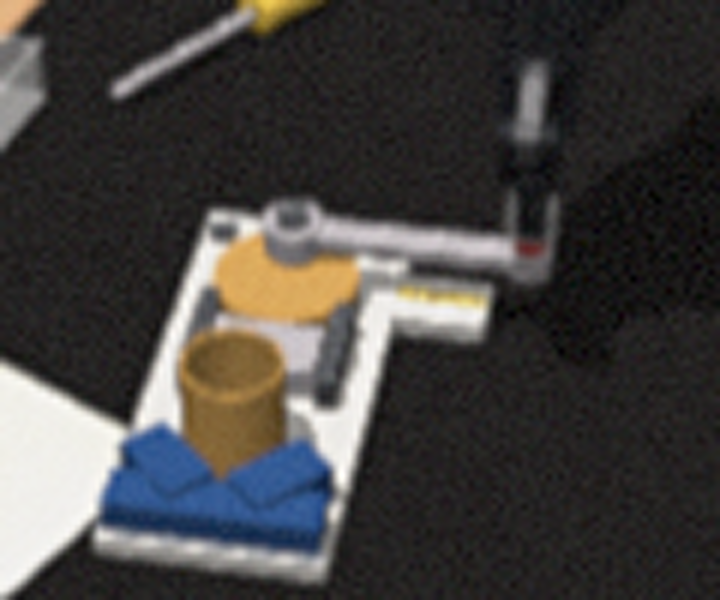

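View pics/wrist7.png

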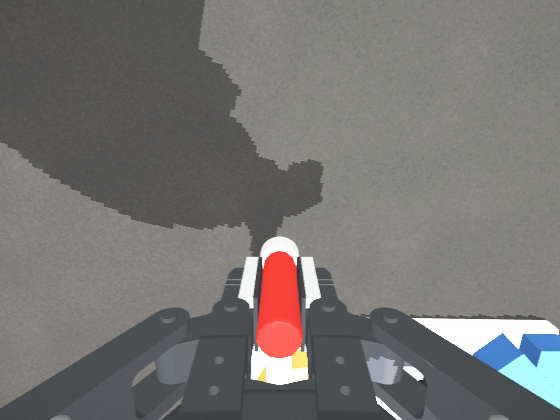

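Collar is pressed into the V, and the lever reads 192.7° against 191.5° wanted. I'll trim the last 1.2°.

```bash
python3 -m pendant '[{"wx":0.4,"wy":0,"wz":0,"dx":0,"dy":0.8,"dz":0,"claw":-1},{"wx":0.8,"wy":0,"wz":0,"dx":0,"dy":1.6,"dz":0,"claw":-1},{"wx":1.2,"wy":0,"wz":0,"dx":0,"dy":2.3,"dz":0,"claw":-1},{"wx":1.2,"wy":0,"wz":0,"dx":0,"dy":2.3,"dz":0,"claw":-1},{"wx":1.2,"wy":0,"wz":0,"dx":0,"dy":2.3,"dz":0,"claw":-1},{"wx":1.2,"wy":0,"wz":0,"dx":0,"dy":2.3,"dz":0,"claw":-1},{"wx":1.2,"wy":0,"wz":0,"dx":0,"dy":2.3,"dz":0,"claw":-1},{"wx":1.2,"wy":0,"wz":0,"dx":0,"dy":2.3,"dz":0,"claw":-1},{"wx":1.2,"wy":0,"wz":0,"dx":0,"dy":2.3,"dz":0,"claw":-1},{"wx":1.2,"wy":0,"wz":0,"dx":0,"dy":2.3,"dz":0,"claw":-1}]' 30
python3 - <<'E'
from h import *
s=status.get_state(); t=s["position"];print(t,s["ft_force"],s["finger_gap"])
piv=np.array([.5926,-.0412]); d=t[:2]-piv; r=np.hypot(*d); a0=np.degrees(np.arctan2(d[1],d[0])); print("r",r,"ang",a0%360,"q",(277.44-a0%360))
a=np.radians(11.5);X=np.array([np.cos(a),np.sin(a)]);Y=np.array([-X[1],X[0]])
for n in("scene","side"):
    c=read_camera(n); W=pts(c); l=np.stack([(W[...,:2]-piv)@X,(W[...,:2]-piv)@Y,W[...,2]],-1)*1000
    hs=cv2.cvtColor(c["pixels"],cv2.COLOR_RGB2HSV); h,sa,v=[hs[...,i].astype(int) for i in range(3)]
    p=l[(abs(l[...,2]-68)<5)&(np.hypot(l[...,0],l[...,1]-120)<35)&(h>8)&(h<32)]; print(n,"collar",len(p),circ(p))
    p=l[((h<8)|(h>172))&(sa>130)&(v>40)&(l[...,2]>45)&(l[...,2]<110)&(l[...,0]<-80)&(l[...,0]>-135)&(abs(l[...,1])<30)]; print(n,"post",len(p),p.mean(0))
    k=l[(l[...,2]>36)&(l[...,2]<52)&(l[...,0]<-20)&(l[...,0]>-90)&(abs(l[...,1])<25)&(sa<70)]; print(n,"arm",len(k),k.mean(0),np.polyfit(k[:,0],k[:,1],1))
    # arm at image/plane height by rays
    cv2.imwrite(f"pics/{n}8.png",c["pixels"][:,:,::-1])
    im=c["pixels"][:,:,::-1];x0,y0,x1,y1=dict(scene=(205,180,335,270),side=(205,170,325,270))[n]
    cv2.imwrite(f"pics/{n}8c.png",cv2.resize(im[y0:y1,x0:x1],None,fx=6,fy=6,interpolation=cv2.INTER_CUBIC))
E
```

```text
time_s: 18.15
position: [0.4831, -0.0636, 0.0608]
tcp_rot: [[0.0, -0.196, 0.981], [-0.001, 0.981, 0.196], [-1.0, -0.001, 0.0]]
ft_force: [-6.1, -4.1, 10.8]
finger_gap: 0.0151
[ 0.4830746  -0.06356697  0.06078616] [-6.06528881 -4.05689749 10.76337204] 0.015097835386026763
r 0.11178592889265314 ang 191.5420798268686 q 85.89792017313141
scene collar 39 (array([  1.69869414, 122.48552115]), np.float64(21.647894540038873))
scene post 46 [-1.05961995e+02  8.56101497e-02  8.90207287e+01]
scene arm 86 [-54.62319326  -1.4545275   44.22949612] [-0.01526217 -2.28819608]
side collar 72 (array([ -0.7307135 , 125.53676775]), np.float64(21.407002690582424))
side post 4 [-111.39320126   10.17287895   54.05248427]
side arm 129 [-55.72878195   4.06232332  43.57841399] [1.64441949e-03 4.15396481e+00]
```

View pics/scene8.png

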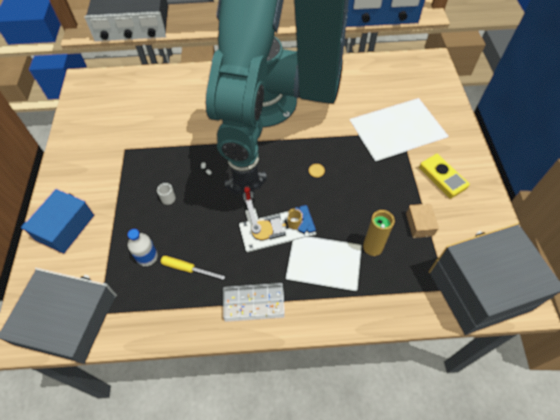

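View pics/side8c.png

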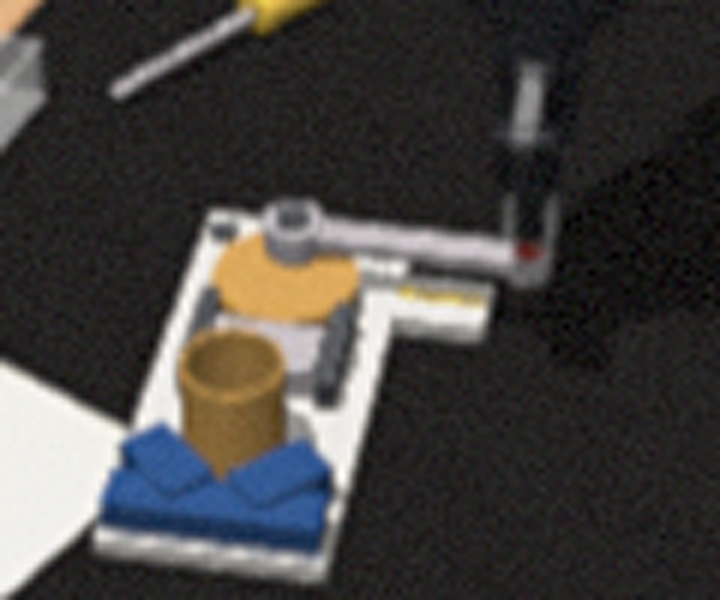

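The lever runs parallel to the clamp's x, over the yellow line. The collar is seated at about (0.5, 124) local, against vseat at 124. The handle is still gripped, so I'm handing in.

```bash
python3 -c "
from bench import workorder,status
print(workorder.job_done()); s=status.get_state(); print(s['time_s'],s['position'],s['finger_gap'])"
```

```text
the job is handed in; nothing more can be done
None
the job is handed in; nothing more can be done
```

I stood the brass collar in the nest, let go of it, and swung the cam lever to highest lift. I handed in at about 18 s, still pinching the handle. No verdict was reported, and the state could not be read after hand-in.

- **Collar:** I gripped it with 20 N and set it down on the plate with a contact force of about 8 N. After release it stood 1 mm from the nest point, with its rim at 68 mm. After the swing the two cameras put it 122.5 and 125.5 mm along the clamp, where about 124 mm is expected for full seating.
- **Lever:** The measured tool position puts it at 85.9° (1.499 rad) from rest, against 1.5 rad wanted. The handle is held with 30 N, and the gap reads 15 mm on the 16 mm post.
- **Disagreements:**
  - The scene and side cameras differ by 3 to 5 mm on absolute positions. Their lever directions (-0.9° and +0.1° from the yellow line) still agree with the arm's reading to about 1°.
  - The gripper reached the handle about 2 mm outside its 110 mm radius, which left a steady force of about 13 N at the wrist.
- **Other objects:** I saw nothing else moved in the last scene picture, but I checked this by eye only.

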